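# Secure the bottle crate with its sliding stop

### The job

Secure the crate of brown bottles: with your fingertips, push the orange-faced sliding stop along its rail towards that crate until you feel it drop into the notch on that side, then let it be and move clear. Only push it, never pinch it between the fingers, and do not send it into the notch on the can side or let it run on past its notch against the glass crate. Leave the crates, mug, jar lid and green bottle alone.

Things in the scene. Friction and masses are not known exactly. Their poses are not given: they have to be found in the camera images.
- rail: Fixed aluminium floor plate, 150 (x) x 360 (y) x 8 mm thick, with a dark steel slide track along its middle (44 mm wide, up to 22 mm high). Origin on the cupboard floor under the centre of the plate; its y axis runs along the track, its x axis across. It may stand turned about the vertical.
- stop (a joint): Position of the stop along the rail's y axis, m: 0 mid-rail, + towards the rail's +y, end stops at -0.103 and +0.103. Slides at about 2 to 4 N. A sprung ball under it drops into a slot at +0.085 and another at -0.085: within about 3 mm of a slot it pulls itself to the slot's centre and the push force falls to nothing; pushing it out again takes about 12 to 18 N.
- stop_mid (a point): Centre of the stop's upright paddle, 61 mm above the floor: black core (top 90 mm high) between two orange plates (heights 36 to 86 mm); 96 mm wide along rail x, 30 mm thick along rail y; pressing both orange faces at once is pinching. It stands on a steel bar 30 mm wide, 180 mm long along the rail, top at 34 mm high. White nibs on the paddle line up with the plate's black marks when seated.
- notch_left (a point): Centre of the notch on the rail's +y side (rail y = +85 mm), 18 mm above the floor. Two black marks on the plate, centred 64 mm either side of the track's middle line, show it. The stop is seated when the paddle's centre is over it.
- notch_right (a point): The same at the rail's -y side (rail y = -85 mm).
- crate_bottles: Grey plastic crate 260 (rail x) x 180 (rail y) x 130 mm high with seven empty brown glass bottles standing in it, tops at 196 mm. Fixed. Origin under its centre on the floor, 283 mm from the rail's origin along the rail's +y or -y: either end. Its near side is 193 mm from the rail's origin.
- crate_cans: The same crate full of crushed aluminium cans, tops at about 130 mm, at the rail's other end. Fixed.
- mug: White ceramic mug, 80 mm across, 90 mm high, handle at its +y, standing loose on the robot's side of the rail. Origin under its centre.
- jar_lid: Loose steel jar lid, 72 mm across, 13 mm high, flat on the floor beyond the rail. Origin under its centre.
- pet_bottle: Loose green PET bottle, 64 mm across, 200 mm high with cap, standing beyond the rail. Origin under its centre.

How it is judged:
By the outcome, as a careful person would: the job done as asked, in the order asked, and still so for the second after the job is handed in, with the robot touching nothing.
It also fails if it takes over 48 s, if anything falls off the work surface, if the arm or the gripper's body presses on something with over 40 N, if the wrist force passes 120 N, or if a joint passes its speed limit or range.

### The arm

A 6-joint arm with a two-finger parallel gripper is mounted at the origin on the work surface. World frame = base frame: x ahead of the robot, y to its left, z up, the work surface at z = 0. Lengths are in mm, angles in rad, forces in N, time in s.
With the tool pointing down it reaches from about 350 to 875 mm from the base axis. Payload 4.2 kg.
Tool frame: the origin (TCP) lies between the finger pads; the fingertips stand 17 mm ahead of it and the grasp point (between the pads) lies 2 mm behind it (nose_length is the distance from the TCP to the fingertips, in mm); z points along the fingers, y is the direction in which the jaws open and shut (so a half turn about z gives the same grasp; the last joint's range is limited). The gripper opens to 85 mm and grips with 20 to 120 N. Pads are 22 mm wide; open, the fingers measure 114 mm over their backs; the gripper's body (76 mm by 85 mm) begins 54 mm behind the grasp point. The pads swing forward as they close: fully open they stand 13 mm farther back than shut.
Start: joints at [-0.968, 0.385, 0.008, 0, -1.194, -0.259], TCP at [210.682, -588.398, 248.312] pointing down, gripper open.
Joint ranges: [-3.14, 3.14], [-1.21, 2.06], [-1.07, 1.41], [-3.16, 2.05], [-2.99, -0.16], [-3.1, 3.1]. Speed limits (rad/s): [2.79, 2.79, 3.14, 3.14, 3.14, 3.14].

### API

Orientations are given as a unit quaternion [x, y, z, w].
In Python, from bench import * gives the robot as it stands.
- The arm moves only by the tool jog_arm, never from a script. Its argument "increments" is a list of rows, each a list of 4 numbers: the shift along the tool's x, y, z in m, then the turn about the tool's z in degrees. A call has 1 to 10 rows; each row is the pose to reach, as a shift and turn from the pose measured when the call began, along the tool's axes at that moment; what a row does not reach only later rows make up. A row lasts 1/8 s, in which the tool goes at most 62.5 mm and 10.7 degrees, less where a joint would pass 70% of its speed; a pose out of reach is approached as far as the arm can. A call with a gripper value outside its range is refused whole. "hand" is the gripper's target within -1 to 1 (fully open at 1, half-way at 0, shut at -1), set as the call begins (left out, the last holds). The fingers move at their own pace and stop on an object; the grip force is fixed at half the most. Time passes only in rows, so rows that repeat a pose let the fingers close. It gives the time, the measured TCP pose, the force and the opening at its end, in the units of the state.
- read_state(): the state, without advancing time (a new reading comes with each control period).
- get_image(name): name is "scene" or "top" or "wrist"; returns the picture (420x560x3 uint8, red, green, blue); there is no depth.
- calibration(name): a dict with "fx", "fy", "cx", "cy" (pixels), "D" ([k1, k2, p1, p2, k3] as OpenCV has them; the pictures are not rectified), "position" and "rotation" of the camera in the world; the wrist camera has in their place "hand_eye" (4x4, takes a point from camera to tool coordinates, whose origin is the TCP and whose axes are the flange's). Camera axes: x right, y up, looking along -z (the intrinsics and any distortion apply to the point x, -y, -z); pixel columns grow to the right and rows downward; lengths in mm; the calibration is good to about 2 mm. A picture is of the moment at which its call begins: read the wrist's pose just before it. calibration takes no time and is no camera call.
- job_done(): hands the job in, once; it reports no verdict.
The state is a dict: "clock": time; "joints": joint angles; "joint_vel": joint speeds; "joint_efforts": joint torques, N m; "position": TCP position; "ee_rot": TCP orientation; "contact_force": force on the tool from outside, world axes, zero at the start; "wrist_torque": the same for the moment, N m; "gripper_width": finger opening in mm.
Only numpy, scipy, OpenCV 4.12 (cv2) and the standard library are available. Lean on these libraries where they do the work, as an engineer would, in place of code of your own. Each camera call takes 0.05 s, during which the arm holds its last target.

## Working session

There is one attempt and no reset: what is moved stays moved. The work goes in short steps, Python scripts to look and compute and a tool call to move; the robot and the scene stay as the last step left them, time stands still between calls to the robot, and variables do not carry over. Pictures are saved under pics/ and viewed, and the job is handed in when it is done.

Besides the shell and the picture viewer there is one more tool, called by a JSON object that holds its "fn" and its "kwargs". jog_arm: Moves the arm, as the interface text tells. Its arguments: {"type":"object","properties":{"increments":{"type":"array"},"hand":{"type":"number"}},"required":["increments"]}

```bash
mkdir -p pics
python3 - <<'E'
from bench import *
import cv2
s=read_state();print({k:s[k] for k in ("clock","position","ee_rot","contact_force","gripper_width")})
for n in("scene","top","wrist"):
    im=get_image(n);cv2.imwrite(f"pics/{n}0.png",im[:,:,::-1]);print(n,calibration(n))
E
```

```text
{'clock': 0.0, 'position': array([ 210.49893322, -587.88213781,  247.20360208]), 'ee_rot': array([-1.70966810e-01,  9.85276157e-01,  1.09049233e-03, -2.36165184e-04]), 'contact_force': array([ 0.37608399,  0.12151877, -0.47116751]), 'gripper_width': 85.2615949127111}
scene {'fx': 483.7758587088745, 'fy': 483.7758587088745, 'cx': 281.79157920441224, 'cy': 224.43186249262982, 'D': array([0.0138702, 0.       , 0.       , 0.       , 0.       ]), 'position': array([1012.2943388 , -412.18732417,  727.38699472]), 'rotation': array([0.34219154, 0.14974259, 0.3469576 , 0.86029212])}
top {'fx': 445.9222965993691, 'fy': 445.9222965993691, 'cx': 274.67626280139666, 'cy': 209.67269065450063, 'D': array([0.051395, 0.      , 0.      , 0.      , 0.      ]), 'position': array([ 439.28957748,   31.2102911 , 1040.58120698]), 'rotation': array([ 0.04397373, -0.04715945, -0.69659839,  0.71455789])}
wrist {'fx': 336.9820977499357, 'fy': 336.9820977499357, 'cx': 282.0599975821827, 'cy': 209.5948771321748, 'D': array([-0.07895672,  0.        ,  0.        ,  0.        ,  0.        ]), 'hand_eye': array([[ 2.85244101e-04,  9.55555465e-01,  2.94811248e-01,
         7.58569398e+01],
       [ 9.99999842e-01, -1.29990993e-04, -5.46215429e-04,
        -4.73450700e-01],
       [-4.83616331e-04,  2.94811357e-01, -9.55555352e-01,
        -1.24761053e+02],
       [ 0.00000000e+00,  0.00000000e+00,  0.00000000e+00,
         1.00000000e+00]])}
```

View pics/scene0.png

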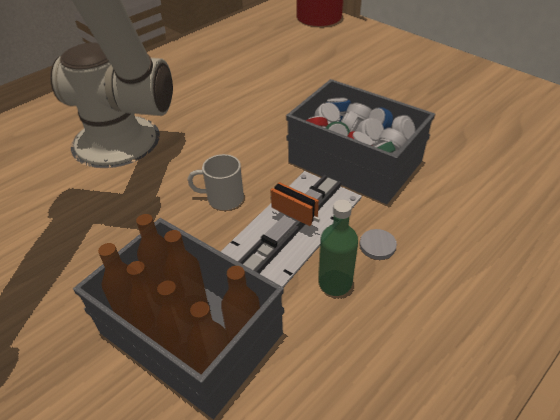

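View pics/top0.png

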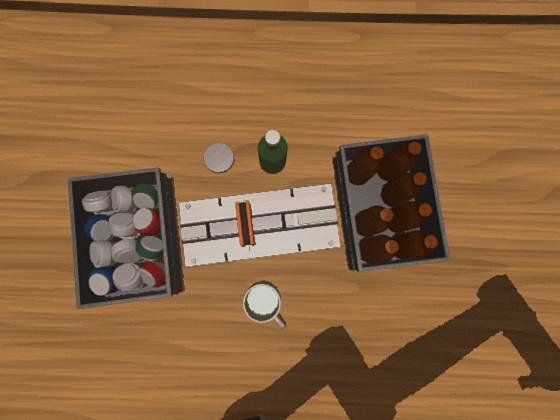

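```bash
cat > h.py <<'E'
import numpy as np,cv2
from bench import *
from scipy.spatial.transform import Rotation as R
def ray(name,px,st=None):
    c=calibration(name);K=np.array([[c['fx'],0,c['cx']],[0,c['fy'],c['cy']],[0,0,1.]])
    u=cv2.undistortPoints(np.array(px,float).reshape(-1,1,2),K,np.array(c['D'])).reshape(-1,2)
    d=np.c_[u[:,0],-u[:,1],-np.ones(len(u))]
    if name=='wrist':
        H=c['hand_eye'];Rt=R.from_quat(st['ee_rot']).as_matrix()
        return Rt@H[:3,3]+st['position'],d@(Rt@H[:3,:3]).T
    return np.array(c['position']),d@R.from_quat(c['rotation']).as_matrix().T
def onz(name,px,z,st=None):
    o,d=ray(name,px,st);return o+d*((z-o[2])/d[:,2])[:,None]
E
python3 - <<'E'
import cv2
im=cv2.imread('pics/top0.png')[170:280,170:350];cv2.imwrite('pics/topz.png',cv2.resize(im,None,fx=4.4,fy=4.4,interpolation=cv2.INTER_CUBIC))
im=cv2.imread('pics/scene0.png')[160:300,210:380];cv2.imwrite('pics/scenez.png',cv2.resize(im,None,fx=4.2,fy=4.2,interpolation=cv2.INTER_CUBIC))
E
```

```text
(no output)
```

View pics/topz.png

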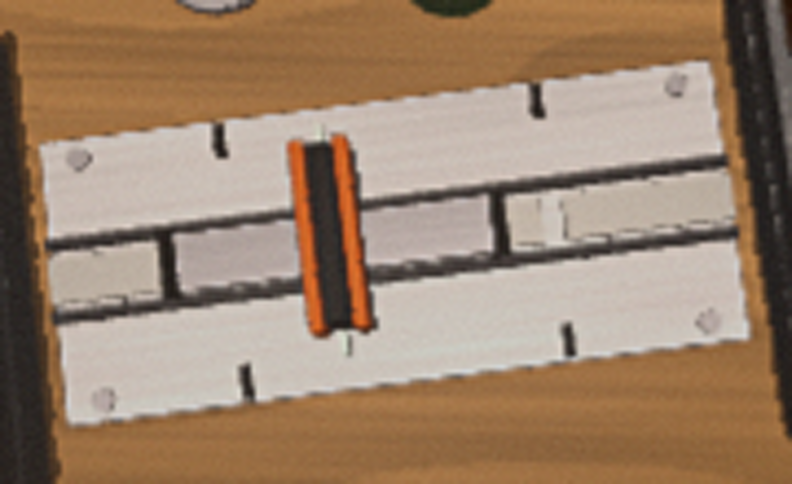

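View pics/scenez.png

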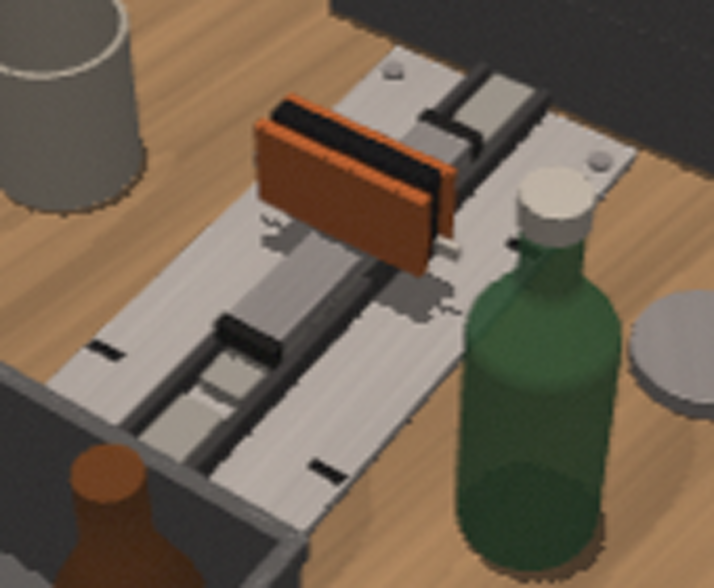

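The top view shows the bottle crate on the right (world −y). The zoom has the black marks at (219,140), (537,100), (247,383) and (569,339), and the paddle top between about (318,143) and (340,328). I'll compute positions from these.

Run:
```python
from h import *
np.set_printoptions(precision=1,suppress=True)
z=lambda p:(np.array(p,float)+.5)/4.4-.5+170
M=onz('top',z([(219,140),(247,383),(537,100),(569,339)]),8);print(M)
nc=M[:2].mean(0);nb=M[2:].mean(0);O=(nc+nb)/2
u=(nb-nc);print('O',O,'dist',np.linalg.norm(u));u/=np.linalg.norm(u);u[2]=0
v=np.array([-u[1],u[0],0])
P=onz('top',z([(318,143),(340,328)]),90)
print('paddle top',P,[( (p-O)@u,(p-O)@v) for p in P]); print('u',u,'v',v,'ang',np.degrees(np.arctan2(u[1],u[0])))
# corners rail
C=onz('top',z([(40,143),(710,62),(748,338),(68,424)]),8);print(C,C.mean(0));
# scene paddle top corners
s=lambda p:(np.array(p,float)+.5)/4.2-.5+[210,160]
for n,p,h in [('mug top',onz('top',[(262,301)],90),0),('pet cap',onz('top',[(272,138)],200),0),('lid',onz('top',[(219,157)],13),0)]: print(n,p,(p[0]-O)@u,(p[0]-O)@v)
S=onz('scene',s([(280,102),(436,190)]),90);print('scene paddle',S,[((p-O)@u,(p-O)@v) for p in S])
S=onz('scene',s([(105,350),(327,471)]),8);print('scene marks',S)
st=read_state();print(st['clock'],R.from_quat(st['ee_rot']).as_matrix())
```

```text
[[589.3 157.9   8. ]
 [461.4 138.    8. ]
 [615.3 -10.6   8. ]
 [488.6 -29.9   8. ]]
O [538.7  63.8   8. ] dist 170.2700355187669
paddle top [[577.2  99.4  90. ]
 [487.2  85.7  90. ]] [(np.float64(-29.16679614541413), np.float64(43.616386720567306)), (np.float64(-29.619354030246107), np.float64(-47.455152832408515))]
u [ 0.2 -1.   0. ] v [1.  0.2 0. ] ang -81.02816367512574
[[ 585.2  252.4    8. ]
 [ 638.3 -102.6    8. ]
 [ 491.6 -123.8    8. ]
 [ 438.1  230.     8. ]] [538.3  64.    8. ]
mug top [[369.6  50.1  90. ]] -12.82354490994778 -169.1350142331161
pet cap [[688.3  37.5 200. ]] 49.35998100132363 143.6726948516269
lid [[694.2 162.4  13. ]] -73.12199867046445 169.03839306020993
scene paddle [[488.5  88.8  90. ]
 [582.3  94.4  90. ]] [(np.float64(-32.477600222418495), np.float64(-45.694706753145745)), (np.float64(-23.43778310417526), np.float64(47.854147211551634))]
scene marks [[485.6 -29.5   8. ]
 [612.6  -9.4   8. ]]
0.15 [[-0.9 -0.3 -0. ]
 [-0.3  0.9  0. ]
 [ 0.   0.  -1. ]]
```

```bash
cat >> h.py <<'E'
np.set_printoptions(precision=1,suppress=True)
O=np.array([538.5,63.9,0]);a=np.radians(-81.2);u=np.array([np.cos(a),np.sin(a),0]);v=np.array([-u[1],u[0],0])
def rep(target=None,st=None):
    st=st or read_state();Rt=R.from_quat(st['ee_rot']).as_matrix();p=st['position']
    print('t',st['clock'],'pos',p,'s,v',(p-O)@u,(p-O)@v,'F.u',st['contact_force']@u,st['contact_force'],'w',st['gripper_width'])
    ty=-u;print('turn',-np.degrees(np.arctan2(*[(ty@Rt[:,1]*0+np.cross(Rt[:,1],ty)[2]),ty@Rt[:,1]])))
    if target is not None: print('shift tool mm',(np.array(target)-p)@Rt)
    return st
E
python3 -c "
from h import *
M1=np.array([(589.3,157.9),(461.4,138.0),(615.3,-10.6),(488.6,-29.9)]);w=M1[0]+M1[2]-M1[1]-M1[3];print(np.degrees(np.arctan2(w[1],w[0])))
t=O-80*u;t[2]=300;print(t);rep(t)"
```

```text
8.75292641806515
[526.3 143.  300. ]
t 0.15 pos [ 210.5 -588.   247.5] s,v 594.0894687258236 -423.84260914563174 F.u -0.2761286065977058 [-0.3  0.2 -0.2] w 85.21662578150003
turn 10.8887899947608
shift tool mm [-543.5  582.   -51.6]
```

{"fn": "jog_arm", "kwargs": {"increments": [[0,0,-0.05,0],[-0.03,0.03,-0.08,0],[-0.065,0.07,-0.08,0],[-0.1,0.105,-0.08,2],[-0.135,0.145,-0.08,4],[-0.17,0.18,-0.08,6],[-0.205,0.22,-0.08,8],[-0.24,0.255,-0.08,10],[-0.27,0.29,-0.08,11],[-0.3,0.32,-0.08,11]], "hand": -1}}

```text
clock: 1.4
position: [385.3, -184.2, 328.0]
ee_rot: [-0.076, 0.997, 0.001, -0.0]
contact_force: [0.8, 0.1, -0.3]
gripper_width: -0.1
```

```bash
python3 -c "
from h import *
t=O-80*u;t[2]=300;rep(t)"
```

```text
t 1.4 pos [ 385.3 -184.2  328. ] s,v 221.69767849520846 -189.35084544260357 F.u 0.05876209802761305 [ 0.8  0.1 -0.3] w -0.0993364985219194
turn -0.08469471602803318
shift tool mm [-188.9  301.9   28.5]
```

{"fn": "jog_arm", "kwargs": {"increments": [[-0.03,0.045,0,0],[-0.058,0.09,0,0],[-0.085,0.135,0,0],[-0.115,0.18,0,0],[-0.14,0.225,0.0,0],[-0.165,0.265,0.0,0],[-0.18,0.29,0.01,0],[-0.189,0.302,0.028,0],[-0.189,0.302,0.028,0]]}}

```text
clock: 2.52
position: [525.3, 142.5, 297.6]
ee_rot: [-0.076, 0.997, -0.0, -0.003]
contact_force: [0.1, -0.5, 0.6]
gripper_width: -0.1
```

Run:
```python
from h import *
t=O-80*u;t[2]=300;st=rep(t)
im=get_image('wrist');cv2.imwrite('pics/w1.png',im[:,:,::-1])
```

```text
t 2.525 pos [525.3 142.5 297.6] s,v -79.72869710698257 -1.0011761948852853 F.u 0.5604969758532306 [ 0.1 -0.5  0.6] w -0.07847176719180876
turn -0.09053451449623065
shift tool mm [-1.   0.3 -2.4]
```

View pics/w1.png

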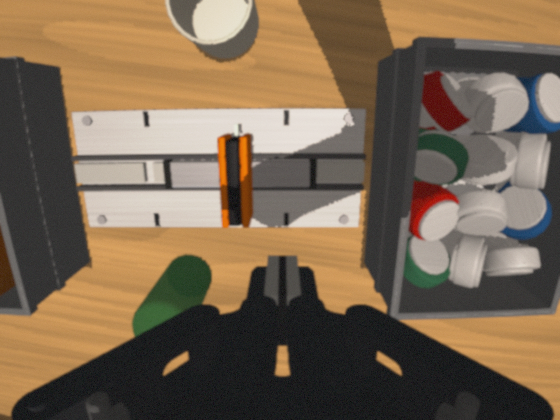

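Wrist view: the paddle is at columns 219–251, and the marks are at (286,118), (287,219), (146,119) and (157,219). The closed fingertips at (283,262) are on the can side of the paddle. I'll cross-check the positions.

Run:
```python
from h import *
st=read_state()
M=onz('wrist',[(286,118),(287,219),(146,119),(157,219)],8,st)
for p in M: print('mark',(p-O)@u,(p-O)@v)
for p in onz('wrist',[(236,138),(234,225)],90,st): print('pad',(p-O)@u,(p-O)@v)
t=O-72*u;t[2]=64;rep(t,st)
```

```text
mark -83.76178950001028 -64.0449647340664
mark -85.2496565377155 63.5139549980163
mark 86.17365609372816 -64.61839992889588
mark 85.78112228102245 63.320146431009206
pad -33.910564246659085 -47.548694841373056
pad -28.202760423783825 42.577453663092435
t 2.575 pos [525.7 142.1 299. ] s,v -79.20933277845742 -0.7103517947436523 F.u -0.209033152779712 [-0.6  0.1  0.5] w -0.22310749567765556
turn -0.11562398374132982
shift tool mm [ -1.5  -7.3 235. ]
```

{"fn": "jog_arm", "kwargs": {"increments": [[-0.001,0,0.05,0],[-0.001,0,0.1,0],[-0.001,0,0.145,0],[-0.001,0,0.185,0],[-0.001,0,0.215,0],[-0.001,0,0.23,0],[-0.001,0,0.232,0],[-0.001,0,0.232,0]]}}

```text
clock: 3.58
position: [526.7, 142.3, 68.3]
ee_rot: [-0.076, 0.997, 0.0, -0.001]
contact_force: [-0.3, 0.4, -0.6]
gripper_width: -0.4
```

Run:
```python
from h import *
st=rep(O-60*u+[0,0,66])
im=get_image('wrist');cv2.imwrite('pics/w2.png',im[:,:,::-1])
```

```text
t 3.575 pos [526.7 142.3  68.3] s,v -79.28854315259191 0.3271393448710294 F.u -0.47553468398689425 [-0.3  0.4 -0.6] w -0.37843880550488923
turn -0.11990412442397318
shift tool mm [  0.3 -19.3   2.3]
```

View pics/w2.png

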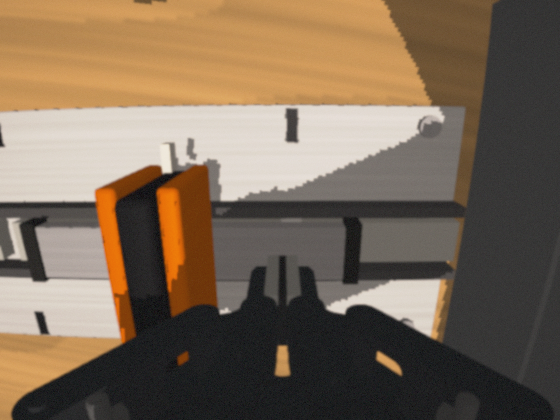

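{"fn": "jog_arm", "kwargs": {"increments": [[0,0,-0.012,0],[0,-0.006,-0.012,0],[0,-0.012,-0.012,0],[0,-0.016,-0.012,0],[0,-0.02,-0.012,0],[0,-0.024,-0.012,0],[0,-0.028,-0.012,0],[0,-0.032,-0.012,0]]}}

```text
clock: 4.62
position: [531.4, 111.4, 80.2]
ee_rot: [-0.076, 0.997, 0.001, -0.001]
contact_force: [-1.4, 4.1, -0.7]
gripper_width: -0.0
```

Run:
```python
from h import *
st=rep(O+30*u+[0,0,80])
im=get_image('wrist');cv2.imwrite('pics/w3.png',im[:,:,::-1])
im=get_image('scene');cv2.imwrite('pics/s3.png',cv2.resize(im[160:300,210:380,::-1],None,fx=4.2,fy=4.2))
```

```text
t 4.625 pos [531.4 111.4  80.2] s,v -47.99357624796403 0.2539194098998279 F.u -4.304205382232524 [-1.4  4.1 -0.7] w -0.028084449000140267
turn -0.10879693670769135
shift tool mm [  0.1 -78.    0.1]
```

View pics/w3.png

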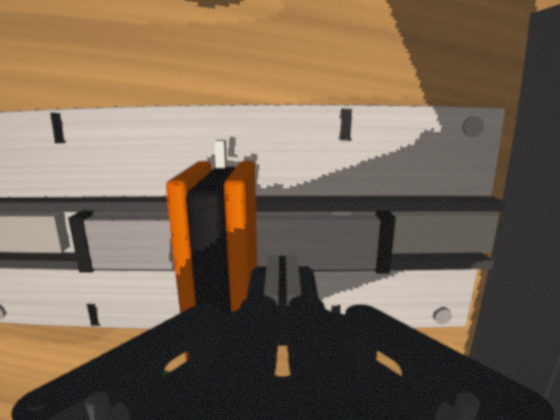

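View pics/s3.png

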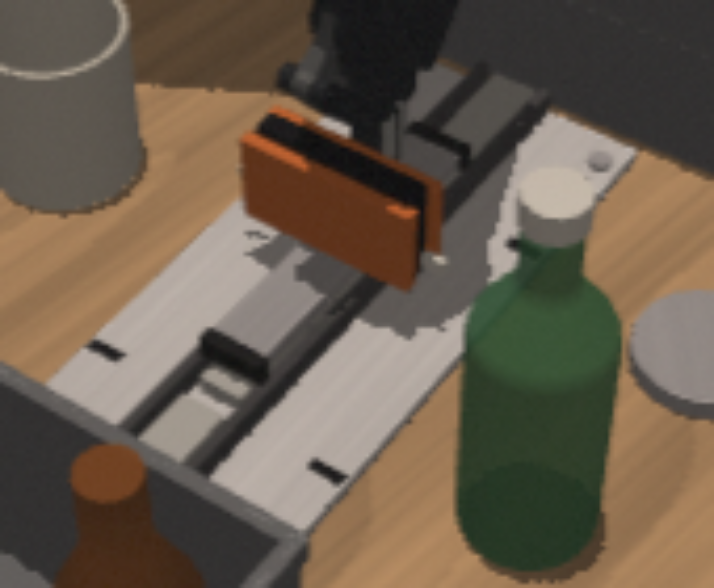

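Fingertips are in contact, pushing at 4.3 N. The wrist nib is at (220,150), and the marks are at (57,128) and (346,125).

Run:
```python
from h import *
st=read_state()
for z,p in [(90,(212,170)),(86,(246,165)),(86,(175,183)),(8,(57,128)),(8,(346,125))]:
    q=onz('wrist',[p],z,st)[0];print(p,(q-O)@u,(q-O)@v)
im=get_image('top');cv2.imwrite('pics/t3.png',cv2.resize(im[170:280,170:350,::-1],None,fx=4.4,fy=4.4,interpolation=cv2.INTER_CUBIC))
```

```text
(212, 170) -22.465414449263477 -54.312179734848094
(246, 165) -33.90225258152188 -55.32737233118099
(175, 183) -7.757257379009009 -48.88891420154431
(57, 128) 86.65882627209987 -65.61668519078144
(346, 125) -83.47648916469409 -65.32112960526428
```

View pics/t3.png

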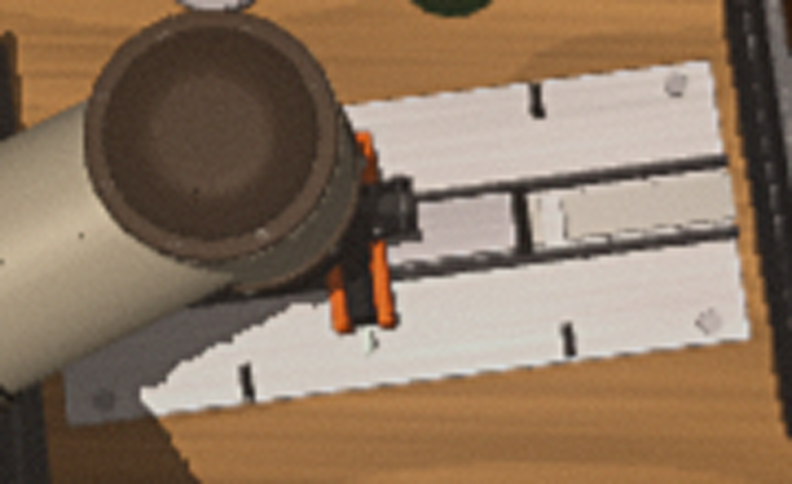

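{"fn": "jog_arm", "kwargs": {"increments": [[0,-0.01,0,0],[0,-0.02,0,0],[0,-0.03,0,0],[0,-0.04,0,0],[0,-0.05,0,0],[0,-0.06,0,0],[0,-0.07,0,0],[0,-0.078,0,0],[0,-0.085,0,0],[0,-0.088,0,0]]}}

```text
clock: 6.02
position: [545.2, 23.6, 80.4]
ee_rot: [-0.076, 0.997, 0.001, -0.0]
contact_force: [-2.1, 5.1, 0.8]
gripper_width: -0.1
```

Run:
```python
from h import *
st=rep(O+55.5*u+[0,0,80])
im=get_image('wrist');cv2.imwrite('pics/w4.png',im[:,:,::-1])
im=get_image('top');cv2.imwrite('pics/t4.png',cv2.resize(im[170:280,170:350,::-1],None,fx=4.4,fy=4.4,interpolation=cv2.INTER_CUBIC))
```

```text
t 6.025 pos [545.2  23.6  80.4] s,v 40.810551650271016 0.4362916139079388 F.u -5.402076393393994 [-2.1  5.1  0.8] w -0.0847913819388609
turn -0.10710758391668973
shift tool mm [  0.4 -14.7   0.4]
```

View pics/w4.png

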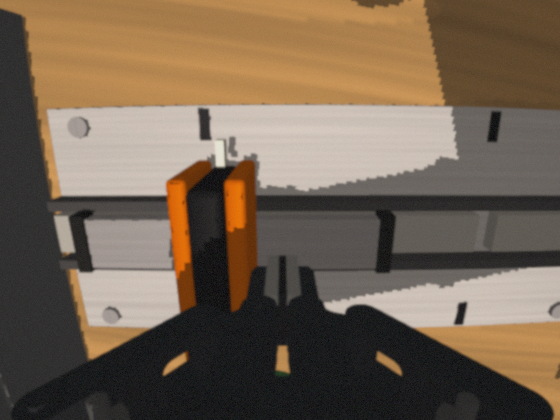

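View pics/t4.png

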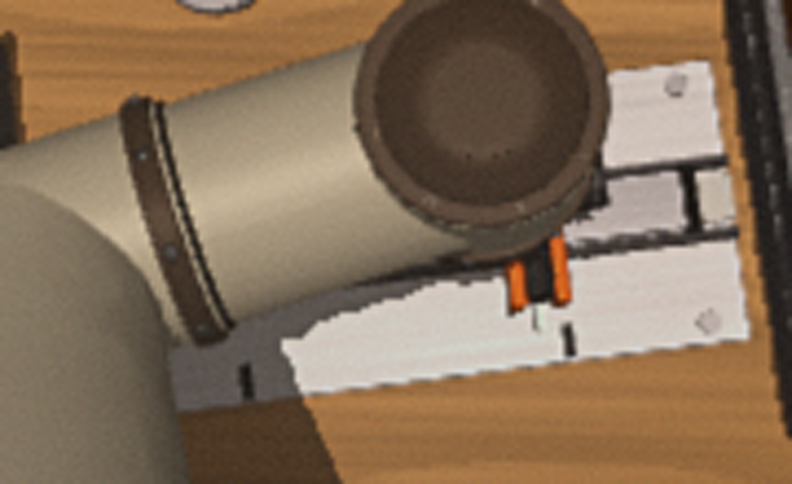

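{"fn": "jog_arm", "kwargs": {"increments": [[0,-0.002,0,0],[0,-0.004,0,0],[0,-0.006,0,0],[0,-0.008,0,0],[0,-0.009,0,0],[0,-0.01,0,0]]}}

```text
clock: 6.88
position: [546.6, 12.8, 80.3]
ee_rot: [-0.076, 0.997, -0.0, -0.001]
contact_force: [-0.2, 2.3, -0.1]
gripper_width: -0.1
```

{"fn": "jog_arm", "kwargs": {"increments": [[0,-0.0005,0,0],[0,-0.001,0,0]]}}

```text
clock: 7.12
position: [546.7, 11.4, 80.3]
ee_rot: [-0.076, 0.997, -0.0, -0.001]
contact_force: [1.0, -0.2, -0.1]
gripper_width: -0.2
```

Run:
```python
from h import *
rep(O+55.5*u+[0,0,80])
```

```text
t 7.125 pos [546.7  11.4  80.3] s,v 53.13682579172796 0.0327639238492161 F.u 0.3690186583172123 [ 1.  -0.2 -0.1] w -0.2115001355177279
turn -0.11248986005471788
shift tool mm [ 0.  -2.4  0.3]
```

The force fell from 5 N to 0 at the expected place. Checking by camera before backing off.

Run:
```python
from h import *
im=get_image('wrist');cv2.imwrite('pics/w5.png',im[:,:,::-1])
im=get_image('top');cv2.imwrite('pics/t5.png',cv2.resize(im[170:280,170:350,::-1],None,fx=4.4,fy=4.4,interpolation=cv2.INTER_CUBIC))
rep()
```

```text
t 7.225 pos [546.6  11.5  80.3] s,v 53.04511993476243 -0.003475958021150118 F.u 0.33909833928678584 [ 0.6 -0.3  0.7] w 0.19843567632124037
turn -0.11719352396433966
```

View pics/w5.png

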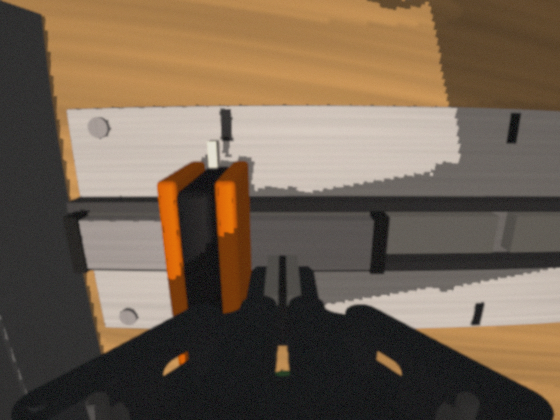

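View pics/t5.png

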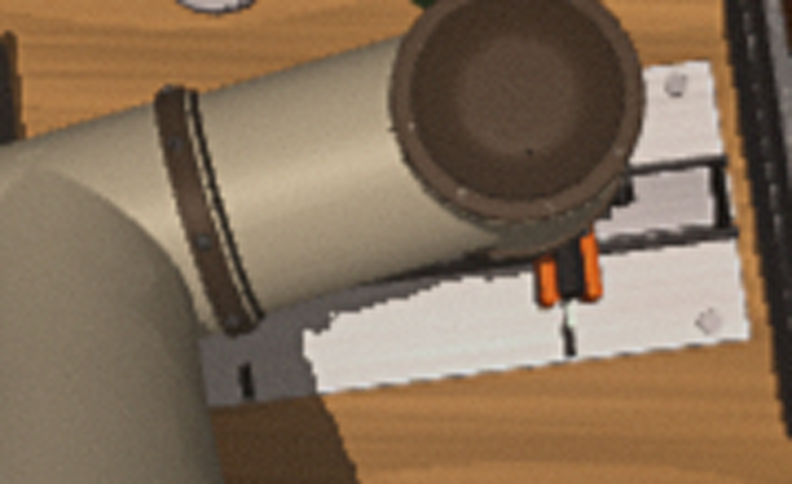

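The paddle has pulled ahead of the fingers: the wrist nib went from column 220 to 213. In the top zoom the nib at (566,318) meets the mark at (569,340), so it's seated. Backing off, then up and back towards the can side so I can see it.

{"fn": "jog_arm", "kwargs": {"increments": [[0,0.01,0,0],[0,0.025,0,0],[0,0.04,0,0],[0,0.045,-0.03,0],[0,0.05,-0.08,0],[0,0.06,-0.13,0],[0,0.08,-0.18,0],[0,0.11,-0.2,0],[0,0.13,-0.22,0],[0,0.14,-0.22,0]]}}

```text
clock: 8.48
position: [525.9, 152.0, 301.8]
ee_rot: [-0.077, 0.997, 0.001, 0.001]
contact_force: [0.8, -1.1, 0.2]
gripper_width: 0.2
```

{"fn": "jog_arm", "kwargs": {"increments": [[0,0.04,0,0],[0,0.08,0,0],[0,0.09,0,0],[0,0.09,0,0]]}}

```text
clock: 8.98
position: [511.7, 241.2, 300.7]
ee_rot: [-0.077, 0.997, -0.0, 0.0]
contact_force: [-0.5, -0.2, 1.1]
gripper_width: -0.0
```

Run:
```python
from h import *
rep()
im=get_image('top');cv2.imwrite('pics/t6.png',cv2.resize(im[170:280,170:350,::-1],None,fx=4.4,fy=4.4,interpolation=cv2.INTER_CUBIC))
im=get_image('scene');cv2.imwrite('pics/s6.png',im[:,:,::-1])
```

```text
t 8.975 pos [511.7 241.2 300.7] s,v -179.28490155016524 0.5926067831113382 F.u 0.12554601127751652 [-0.5 -0.2  1.1] w -0.005346929306910338
turn 0.06102529990335587
```

View pics/t6.png

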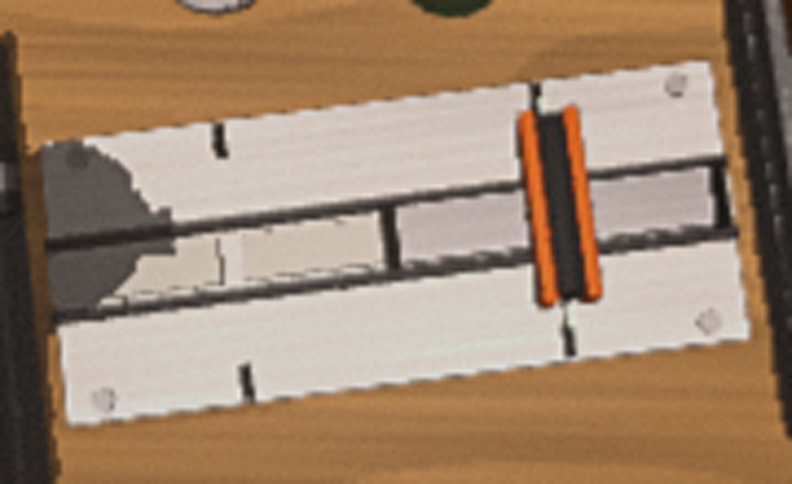

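View pics/s6.png

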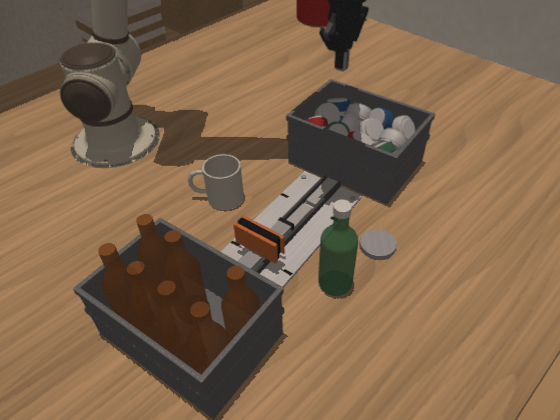

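The nibs line up with the bottle-side marks at (537,100) and (569,339). The mug, lid and green bottle haven't moved, and the arm is clear. One number check, then I'll hand in.

Run:
```python
from h import *
z=lambda p:(np.array(p,float)+.5)/4.4-.5+170
for p in onz('top',z([(548,114),(571,299)]),90): print((p-O)@u,(p-O)@v)
job_done()
```

```text
84.36705543693893 43.60257921825849
83.27494949125482 -47.78270358670688
the job is handed in; nothing more can be done
```

The orange-faced stop is seated in the notch on the brown-bottle side, and the job is handed in. The arm is clear of everything, at about 9 s on the clock.

- **Push:** I pushed the can-side orange face with the closed fingertips only, about 114 mm along the rail. The push force held at about 4 to 5 N. It fell to about 0 N at the notch, and the paddle pulled ahead of the fingers as it dropped in.
- **Last checks:** After I backed off, the top view showed the white nibs lined up with the bottle-side marks. It put the paddle's centre at about +84 mm towards the bottles, against a nominal 85 mm, which is within the measuring error. The force reading was near zero.
- **Surroundings:** The crates, mug, jar lid and green bottle looked unmoved by eye.
- **Disagreement:** While the stop was partway along, the wrist and top cameras differed by about 3 mm on its position. I relied on the force drop and the marks instead. No check failed.

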